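# Repack the shelving fittings in their recessed trays

## Task

The shelving fittings go back in their trays: lift the narrow steel bar out of the wide recess it was wrongly left in and lay it in the slot of the small tray, and slide the wide aluminium plate across the board, without lifting it off, into the wide recess. Both must lie flat on the floor of their recesses, fully down, and the parts bin and the loose washer must be left where they are.

Things in the scene. Friction and masses are not known exactly. Their poses are not given: they have to be found in the camera images.
- board: (all sizes in mm) fixed plywood packing board, 220 (its x) x 320 (its y) x 14 high, top flat without rim; origin at the centre of its underside, on the table, z up. At yaw 0 its y runs to the robot's left. The +y half holds one wide rectangular recess with grey floor, the -y half is a plain top on which the plate starts
- recess (a point): centre of the floor of the wide recess, at board (0, 77, 5); axes as the board. The recess is 104 (x) x 126 (y) x 9 deep with upright square-edged walls; the rim next to the plain half is at board y = +14, the far one at +140
- slot_tray: fixed small plywood tray, 150 (its x) x 110 (its y) x 14 high, left or right of the board; origin at the centre of its underside
- slot (a point): centre of the slot's floor in the small tray, 5 above the table; axes as the tray. The slot is 116 (x) x 32 (y) x 9 deep, grey floor; across its middle runs a finger notch 36 (x) x 92 (y), equally deep, so fingers opened to about 45 can hold the bar down to the floor
- plate: flat aluminium plate with four small dark corner marks, 100 (its x) x 120 (its y) x 8 thick, about 0.27 kg, too wide to grasp; origin at the centre of its underside. Lies on the plain half of the board, turned up to 17 degrees to the board; pushed at its edges it slides with friction that varies. Either half-turn fits
- bar: flat steel joining bar, 26 (its x) x 110 (its y) x 10 thick, about 0.2 kg; origin at the centre of its underside. Starts lying flat on the floor of the wide recess, long side roughly along the board's y, standing 1 proud of the board top, with at least 25 of free floor beside its middle on each long side. It belongs in the slot with its long side (its y) along the slot's x; either half-turn fits
- bin: grey plastic small-parts bin 150 x 110 x 45 high, open, one divider, on the other side of the board from the slot tray; bystander
- washer: steel washer, outer diameter 34, 5 thick, lying on the board's top beside the wide recess on the robot's side; bystander
Not all that is in view belongs to the job. What is shaped like the bar but blue or turquoise is not meant.

How it is judged:
By the outcome, as a careful person would: the job done as asked, in the order asked, and still so for the second after the job is handed in, with the robot touching nothing.
It also fails if it takes over 72 s, if anything falls off the work surface, if the arm or the gripper's body presses on something with over 40 N, if the wrist force passes 120 N, or if a joint passes its speed limit or range.

## Robot

A 7-joint arm with a two-finger parallel gripper is mounted at the origin on the work surface. World frame = base frame: x ahead of the robot, y to its left, z up, the work surface at z = 0. Lengths are in m, angles in rad, forces in N, time in s.
With the tool pointing down it reaches from about 0.425 to 0.925 m from the base axis. Payload 6.8 kg.
Tool frame: the origin (TCP) lies at the very end of the fingers, on their centre line; the grasp point (between the pads) lies 19 mm behind it; z points along the fingers, y is the line along which they close (so a half turn about z gives the same grasp; the last joint's range is limited). The gripper opens to 85 mm and grips with 20 to 120 N. Pads are 22 mm wide; open, the fingers measure 114 mm over their backs; the gripper's body (76 mm by 85 mm) begins 54 mm behind the grasp point. The pads swing forward as they close: fully open they stand 13 mm farther back than shut.
Start: joints at [-1.408, 0.477, 0.022, 1.555, -0.011, 1.109, -0.083], TCP at [0.181, 0.65, 0.231] pointing down, gripper open.
Joint ranges: [-2.96, 2.96], [-0.34, 2.1], [-1.41, 1.46], [0.24, 2.44], [-1.37, 4.51], [0.17, 1.92], [-2.96, 2.96]. Speed limits (rad/s): [2.39, 2.39, 3.14, 3.14, 3.14, 3.14, 3.14].

## Interface

Orientations are given as a unit quaternion [w, x, y, z].
In Python, from station import bot gives the robot as it stands.
- The arm moves only by the tool jog_arm, never from a script. Its argument "motion" is a list of rows, each a list of 7 numbers: the turn, a rotation vector about the tool's x, y, z in rad, then the shift along the tool's x, y, z in mm, then the finger opening in mm, from 0 to 85.4. A call has 1 to 10 rows; each row is the pose to reach, as a shift and turn from the pose commanded when the call began, along the tool's axes at that moment; what a row does not reach only later rows make up. A row lasts 1/8 s, in which the tool goes at most 62.5 mm and 10.7 degrees, less where a joint would pass 70% of its speed; a pose out of reach is approached as far as the arm can. A call with a gripper value outside its range is refused whole. The fingers move at their own pace and stop on an object; "grip_force" is the grip in N (left out, the last holds). Time passes only in rows, so rows that repeat a pose let the fingers close. It gives the time, the measured TCP pose, the force, the opening and the grip force at its end, in the units of the state.
- bot.get_obs(): the state, without advancing time (a new reading comes with each control period).
- bot.read_camera(name): name is "scene" or "side" or "wrist"; returns a dict with "pixels" (420x560x3 uint8, red, green, blue), "camera_matrix" (3x3 intrinsics, pixels), "T" (4x4, takes a point from camera to world coordinates); the wrist camera has in their place "tool_from_camera" (4x4, takes a point from camera to tool coordinates, whose origin is the TCP and whose axes are the flange's). Camera axes: x right, y down, z forward; pixel columns grow to the right and rows downward; lengths in m; the calibration is good to about 2 mm. A picture is of the moment at which its call begins: read the wrist's pose just before it. There is no depth.
- bot.hand_in(): hands the job in; it is judged then, once.
Trained networks look in a picture, given as the dict that the camera call returned (one of the last four; its "shot" number tells which), for a name from the list of things; names that differ only in an ending like _2 or _b are one class to them, and where a whole thing is asked for, a point or a joint stands for the part that bears it (a point fixed in the world has none). Each returns a list of dicts, best first, with "score" (0 to 1); they miss things now and then, are a little off and sometimes report something else, mostly with a low value. They report only what shows in the picture. A call takes as long as a camera call. They do not tell look-alikes from the thing itself.
- bot.spot_in(thing, picture): "xy" ([column, row] in pixels, amid what is visible of it).
- bot.tip_of(thing, picture): "xy" ([column, row] in pixels: a listed point, or the origin of a listed thing).
The state is a dict: "t": time; "q": joint angles; "joint_vel": joint speeds; "joint_torque": joint torques, N m; "eef_pos": TCP position; "tool_rot": TCP orientation; "contact_force": force on the tool from outside, world axes, zero at the start; "torque": the same for the moment, N m; "gripper_width": opening from 0.0 (shut) to 1.0 (fully open); "grasp_force": force on a finger pad.
Only numpy, scipy, OpenCV 4.12 (cv2) and the standard library are available. Lean on these libraries where they do the work, as an engineer would, in place of code of your own. Each camera call takes 0.05 s, during which the arm holds its last target. There are 200 camera calls.

## Working session

There is one attempt and no reset: what is moved stays moved. The work goes in short steps, Python scripts to look and compute and a tool call to move; the robot and the scene stay as the last step left them, time stands still between calls to the robot, and variables do not carry over. Pictures are saved under pics/ and viewed, at most 10 in all, crops included, and the job is handed in when it is done.

Besides the shell and the picture viewer there is one more tool, called after "Call:" by a JSON object that holds its "api" and its "payload", one argument or row to a line. jog_arm: Moves the arm, as the interface text tells. Its arguments: {"type":"object","properties":{"motion":{"type":"array"},"grip_force":{"type":"number"}},"required":["motion"]}

```bash
ls; mkdir -p pics
python3 - <<'E'
from station import bot
import cv2,numpy as np
o=bot.get_obs();print({k:np.round(v,3).tolist() for k,v in o.items()})
ims=[]
for n in ("scene","side"):
    p=bot.read_camera(n);im=p["pixels"];cv2.imwrite(f"pics/{n}0.png",im[:,:,::-1])
    print(n,p["camera_matrix"].round(1).tolist(),p["T"].round(3).tolist())
    for t in("board","recess","slot_tray","slot","plate","bar","bin","washer"):
        print(t,[(np.round(d["xy"],1).tolist(),round(d["score"],2)) for d in bot.tip_of(t,p)][:3])
E
```

```text
pics
{'t': 0.0, 'q': [-1.408, 0.478, 0.022, 1.556, -0.012, 1.109, -0.083], 'joint_vel': [-0.001, 0.001, 0.0, -0.001, 0.001, 0.0, -0.001], 'joint_torque': [0.001, -59.645, 1.608, -28.12, 0.013, 0.01, 0.0], 'eef_pos': [0.18, 0.65, 0.23], 'tool_rot': [-0.0, 0.135, 0.991, -0.001], 'contact_force': [0.151, -0.618, 0.666], 'torque': [-0.001, 0.018, 0.024], 'grasp_force': 0.0, 'gripper_width': 1.0}
scene [[461.5, 0.0, 279.4], [0.0, 461.5, 208.7], [0.0, 0.0, 1.0]] [[-0.214, 0.592, -0.777, 1.442], [0.977, 0.145, -0.158, 0.263], [0.019, -0.793, -0.609, 0.7], [0.0, 0.0, 0.0, 1.0]]
board [([254.1, 213.4], 0.92), ([278.3, 217.4], 0.59), ([283.5, 214.5], 0.3)]
recess [([280.8, 216.8], 0.64), ([382.7, 210.6], 0.37)]
slot_tray [([135.1, 182.9], 0.87)]
slot [([134.2, 178.2], 0.88), ([280.6, 214.8], 0.19)]
plate [([226.9, 199.0], 0.72)]
bar [([284.2, 217.2], 0.93), ([446.1, 221.0], 0.74), ([126.4, 260.6], 0.72)]
bin [([386.6, 210.8], 0.77)]
washer [([308.5, 196.4], 0.64)]
side [[388.0, 0.0, 284.2], [0.0, 388.0, 208.6], [0.0, 0.0, 1.0]] [[-0.669, -0.584, 0.461, 0.183], [-0.744, 0.513, -0.429, 0.436], [0.014, -0.629, -0.777, 0.722], [0.0, 0.0, 0.0, 1.0]]
board [([298.7, 210.2], 0.79)]
recess [([272.8, 225.6], 0.88), ([271.8, 225.6], 0.31)]
slot_tray [([400.5, 159.7], 0.72), ([297.8, 210.1], 0.28)]
slot [([405.1, 157.5], 0.56), ([296.4, 212.2], 0.28)]
plate [([322.9, 194.7], 0.68)]
bar [([299.5, 126.1], 0.89), ([413.6, 228.0], 0.87), ([186.1, 195.2], 0.83)]
bin [([210.9, 318.7], 0.78)]
washer [([280.9, 263.5], 0.71)]
```

```bash
python3 -c "
import cv2,numpy as np
a=cv2.imread('pics/scene0.png')[120:330,60:500];b=cv2.imread('pics/side0.png')[80:380,120:500]
a=cv2.resize(a,(800,382));cv2.imwrite('pics/a.png',a);cv2.imwrite('pics/b.png',cv2.resize(b,(760,600)))"
```

```text
(no output)
```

View pics/a.png

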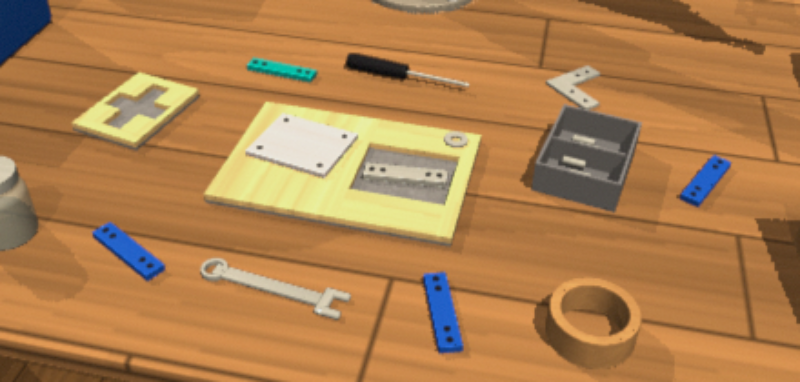

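View pics/b.png

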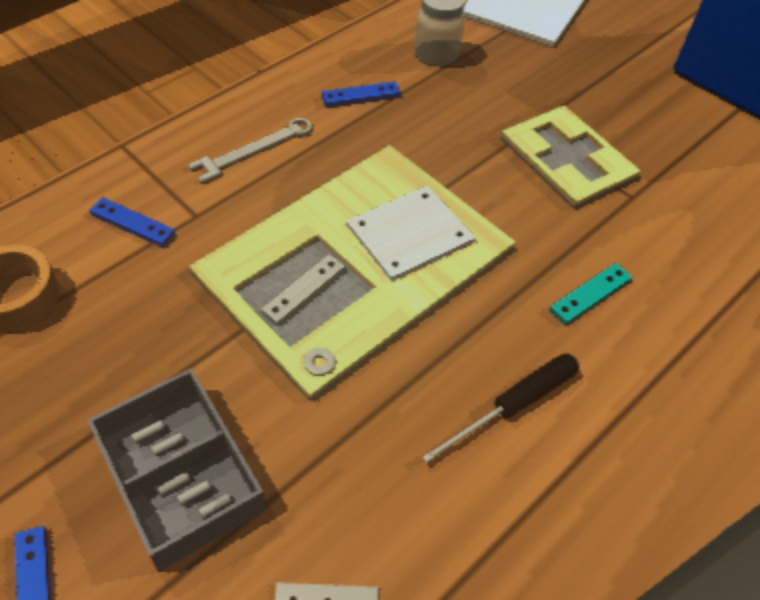

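The steel bar is the grey one in the wide recess (scene ≈ (283,216), side ≈ (272,224)). The bar-like look-alikes are blue or turquoise and lie on the table: scene ≈ (126,260), (303,291), (448,219) and (215,158). In the side view the slot tray is at ≈ (405,157), the plate at ≈ (325,196) and the washer at ≈ (280,261).

```bash
cat > h.py <<'E'
from station import bot
import cv2,numpy as np
from scipy.spatial.transform import Rotation as R
X0,X1,Y0,Y1,S=0.35,0.95,-0.5,0.5,2000   # top-down map: col ~ -y, row ~ -x
def T_of(p,o=None):
    if "T" in p: return p["T"]
    T=np.eye(4);w,x,y,z=o["tool_rot"];T[:3,:3]=R.from_quat([x,y,z,w]).as_matrix();T[:3,3]=o["eef_pos"]
    return T@p["tool_from_camera"]
def proj(P,K,T):
    c=(np.atleast_2d(P)-T[:3,3])@T[:3,:3];u=c@K.T;return u[:,:2]/u[:,2:]
def ray(uv,K,T):
    d=T[:3,:3]@np.linalg.solve(K,[uv[0],uv[1],1]);return T[:3,3],d/np.linalg.norm(d)
def onz(uv,K,T,z):
    c,d=ray(uv,K,T);return c+d*(z-c[2])/d[2]
def tri(obs):
    A=np.zeros((3,3));b=np.zeros(3)
    for uv,K,T in obs:
        c,d=ray(uv,K,T);M=np.eye(3)-np.outer(d,d);A+=M;b+=M@c
    return np.linalg.solve(A,b)
def top(im,K,T,z,box=(X0,X1,Y0,Y1),S=S):
    x0,x1,y0,y1=box
    w=np.array([[x0,y0,z],[x1,y0,z],[x1,y1,z],[x0,y1,z]])
    d=np.array([[(y1-p[1])*S,(x1-p[0])*S] for p in w])
    H=cv2.getPerspectiveTransform(proj(w,K,T).astype(np.float32),d.astype(np.float32))
    return cv2.warpPerspective(im,H,(int((y1-y0)*S),int((x1-x0)*S)),flags=cv2.INTER_CUBIC)
def px2w(c,box=(X0,X1,Y0,Y1),S=S): return np.array([box[1]-c[1]/S,box[3]-c[0]/S])
def rects(mask,box,S,amin):
    out=[]
    for c in cv2.findContours(mask,cv2.RETR_EXTERNAL,cv2.CHAIN_APPROX_NONE)[0]:
        if cv2.contourArea(c)/S**2*1e6<amin: continue
        c=cv2.convexHull(c);r=cv2.boxPoints(cv2.minAreaRect(c));q=np.array([px2w(v,box,S) for v in r])
        e=q[1]-q[0],q[2]-q[1];e=sorted(e,key=np.linalg.norm)
        out.append((q.mean(0).round(4).tolist(),np.round([np.linalg.norm(v)*1e3 for v in e],1).tolist(),round(np.degrees(np.arctan2(e[1][1],e[1][0]))%180,2)))
    return out   # centre, [short,long] mm, yaw of the long side (deg)
def yellow(im):
    h=cv2.cvtColor(im,cv2.COLOR_RGB2HSV)
    return cv2.morphologyEx(cv2.inRange(h,(24,60,120),(40,255,255)),cv2.MORPH_OPEN,np.ones((5,5)))
E
python3 - <<'E'
from h import *
ps={n:bot.read_camera(n) for n in("scene","side")}
f={"scene":[(283,216)],"side":[(272,224)]}
print("bar tri",tri([(f[n][0],ps[n]["camera_matrix"],ps[n]["T"]) for n in ps]).round(4))
for n,p in ps.items():
    K,T=p["camera_matrix"],p["T"];t=top(p["pixels"],K,T,.014)
    print(n,rects(yellow(t),(X0,X1,Y0,Y1),S,3000))
    cv2.imwrite(f"pics/t_{n}.png",cv2.resize(t,(800,480),interpolation=cv2.INTER_AREA)[:,:,::-1])
for th in("plate","slot","washer","slot_tray","bin"):
    d=[bot.tip_of(th,p) for p in ps.values()]
    if all(d): print(th,tri([(v[0]["xy"],p["camera_matrix"],p["T"]) for v,p in zip(d,ps.values())]).round(4))
E
```

```text
bar tri [0.5891 0.097  0.0109]
scene [([0.5268999934196472, -0.3156000077724457], [112.5, 151.6999969482422], np.float32(168.21)), ([0.5861999988555908, 0.019999999552965164], [221.60000610351562, 320.8999938964844], np.float32(88.54))]
side [([0.5278000235557556, -0.3172000050544739], [112.5, 152.6999969482422], np.float32(168.15)), ([0.5874999761581421, 0.019099999219179153], [222.60000610351562, 322.1000061035156], np.float32(88.54))]
plate [0.5283 0.09   0.0914]
slot [ 0.5293 -0.3188  0.0067]
washer [0.4929 0.1485 0.0115]
slot_tray [ 0.5321 -0.3083  0.0016]
bin [0.5024 0.3286 0.0067]
```

View pics/t_side.png

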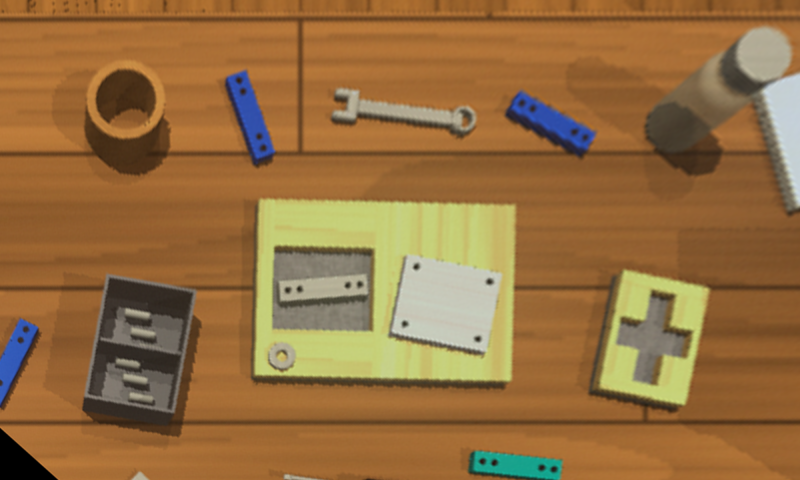

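Both views agree: the board is at (0.587, 0.020), yaw −1.5°, and the slot tray is at (0.527, −0.316), long side at 168.2°. The bar is near (0.589, 0.097). Next I move the wrist camera above the board.

```bash
cat >> h.py <<'E'
def go(x,y,z,yaw,ref=None):
    """row from the present pose to TCP x,y,z (m) with tool y at azimuth yaw deg (mod 180 handled by caller)"""
    o=bot.get_obs();w,a,b,c=o["tool_rot"];M=R.from_quat([a,b,c,w]).as_matrix()
    yy=np.array([np.cos(np.radians(yaw)),np.sin(np.radians(yaw)),0]);zz=np.array([0,0,-1.]);G=np.c_[np.cross(yy,zz),yy,zz]
    return R.from_matrix(M.T@G).as_rotvec().round(3).tolist(),((M.T@(np.array([x,y,z])-o["eef_pos"]))*1e3).round(1).tolist()
E
python3 - <<'E'
from h import *
p=bot.read_camera("wrist");print(p["tool_from_camera"].round(3).tolist(),p["camera_matrix"].round(1).tolist())
print(go(.57,.03,.30,4.5))
E
```

```text
[[0.0, -0.962, -0.273, 0.068], [1.0, 0.0, 0.0, -0.0], [-0.0, -0.273, 0.962, -0.142], [0.0, 0.0, 0.0, 1.0]] [[300.8, 0.0, 275.0], [0.0, 300.8, 207.0], [0.0, 0.0, 1.0]]
([0.0, -0.0, 1.221], [-541.2, -493.6, -68.7])
```

Run:
```python
from h import *
print(go(.589,.085,.25,4.5))
```

```text
([0.0, -0.0, 1.221], [-544.8, -435.6, -18.7])
```

Call:
{"api": "jog_arm", "payload": {
  "motion": [
    [0, 0, 1.22, -545, -436, -19, 85],
    [0, 0, 1.22, -545, -436, -19, 85],
    [0, 0, 1.22, -545, -436, -19, 85],
    [0, 0, 1.22, -545, -436, -19, 85],
    [0, 0, 1.22, -545, -436, -19, 85],
    [0, 0, 1.22, -545, -436, -19, 85],
    [0, 0, 1.22, -545, -436, -19, 85],
    [0, 0, 1.22, -545, -436, -19, 85],
    [0, 0, 1.22, -545, -436, -19, 85],
    [0, 0, 1.22, -545, -436, -19, 85]
  ]
}}

```text
t: 2.8
eef_pos: [0.5473, 0.1424, 0.2488]
tool_rot: [0.0, 0.678, 0.735, 0.001]
contact_force: [1.6, 0.5, -0.6]
gripper_width: 0.993
grasp_force: 0.0
```

Run:
```python
from h import *
print(go(.589,.085,.25,4.5),bot.get_obs()["q"].round(2))
```

```text
([0.001, -0.001, 0.002], [-60.6, 37.0, -1.3]) [-0.77  0.3   0.5   1.83 -0.16  1.05 -0.12]
```

Call:
{"api": "jog_arm", "payload": {
  "motion": [
    [0, 0, 0, -60, 37, 0, 85],
    [0, 0, 0, -60, 37, 0, 85],
    [0, 0, 0, -60, 37, 0, 85]
  ]
}}

```text
t: 3.18
eef_pos: [0.5879, 0.0868, 0.2481]
tool_rot: [-0.0, 0.679, 0.734, -0.0]
contact_force: [-0.6, 0.8, -0.8]
gripper_width: 0.996
grasp_force: 0.0
```

Run:
```python
from h import *
o=bot.get_obs();p=bot.read_camera("wrist");K,T=p["camera_matrix"],T_of(p,o);np.savez("w0.npz",im=p["pixels"],K=K,T=T)
print(o["eef_pos"].round(4))
box=(.45,.73,-.15,.22);t=top(p["pixels"],K,T,.014,box,4000)
cv2.imwrite("pics/w0.png",cv2.resize(t,(740,560),interpolation=cv2.INTER_AREA)[:,:,::-1])
print("board",rects(yellow(t),box,4000,3000))
s=bot.read_camera("scene")
for th in("plate","bar","recess"):
    for v in bot.tip_of(th,p)[:2]: print(th,np.round(v["xy"],1),round(v["score"],2),onz(v["xy"],K,T,.015).round(4))
```

```text
[0.5879 0.0868 0.2481]
board [([0.5870000123977661, 0.019500000402331352], [220.5, 320.1000061035156], np.float32(88.55))]
plate [254.5 277. ] 0.88 [ 0.5716 -0.0536  0.015 ]
bar [275.2 170.2] 0.91 [0.5884 0.0971 0.015 ]
bar [457.8 114.3] 0.66 [0.8003 0.181  0.015 ]
recess [277.6 166.9] 0.6 [0.5911 0.1014 0.015 ]
```

View pics/w0.png

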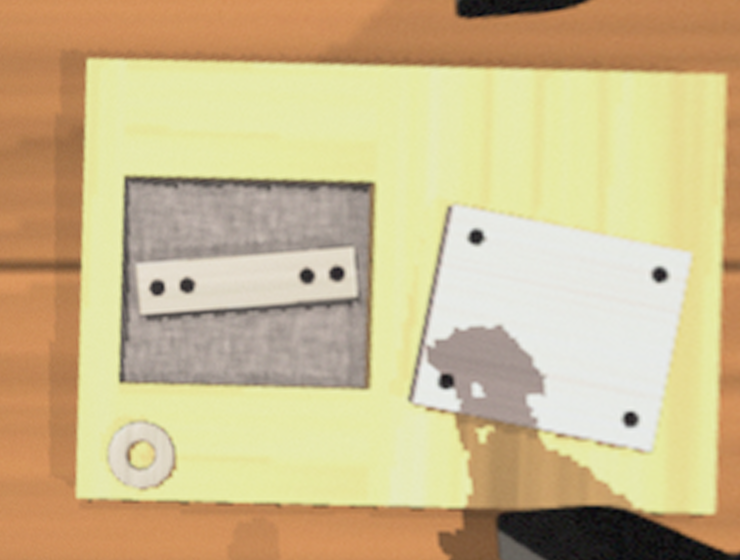

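The rectified wrist view shows the board, the recess with the bar (centre ≈ (247,281), tilted 4.7°), the plate (centre ≈ (551,328), turned −9.6° to the board) and the washer at (142,455). The grey bar in the recess is the only steel-coloured one. It has about 39 mm of free floor on each side.

Run:
```python
from h import *
o=bot.get_obs();p=bot.read_camera("wrist");s=bot.read_camera("scene")
a=bot.tip_of("bar",p)[0]["xy"];K=p["camera_matrix"]
b=min(bot.tip_of("bar",s),key=lambda v:abs(v["xy"][0]-284))["xy"]
print("bar origin tri",tri([(a,K,T_of(p,o)),(b,s["camera_matrix"],s["T"])]).round(4))
print(go(.5892,.0963,.060,4.7))
```

```text
bar origin tri [0.5912 0.0973 0.0145]
([-0.0, -0.0, -0.001], [8.4, 2.2, 188.4])
```

Call:
{"api": "jog_arm", "payload": {
  "motion": [
    [0, 0, 0, 8, 2, 50, 52],
    [0, 0, 0, 8, 2, 100, 52],
    [0, 0, 0, 8, 2, 150, 52],
    [0, 0, 0, 8, 2, 190, 52],
    [0, 0, 0, 8, 2, 215, 52],
    [0, 0, 0, 8, 2, 225, 52],
    [0, 0, 0, 8, 2, 232, 52],
    [0, 0, 0, 8, 2, 236, 52],
    [0, 0, 0, 8, 2, 236, 52]
  ],
  "grip_force": 60
}}

```text
t: 4.75
eef_pos: [0.5896, 0.0953, 0.0128]
tool_rot: [0.0, 0.678, 0.735, 0.0]
contact_force: [-0.3, 0.8, 0.0]
gripper_width: 0.609
grasp_force: 0.0
```

Run:
```python
from h import *
print(go(.5892,.0963,.007,4.7))
p=bot.read_camera("side");cv2.imwrite("pics/s1.png",cv2.resize(p["pixels"][150:290,190:380],(760,560),interpolation=cv2.INTER_CUBIC)[:,:,::-1])
```

```text
([0.001, -0.0, -0.002], [1.1, -0.3, 5.8])
```

View pics/s1.png

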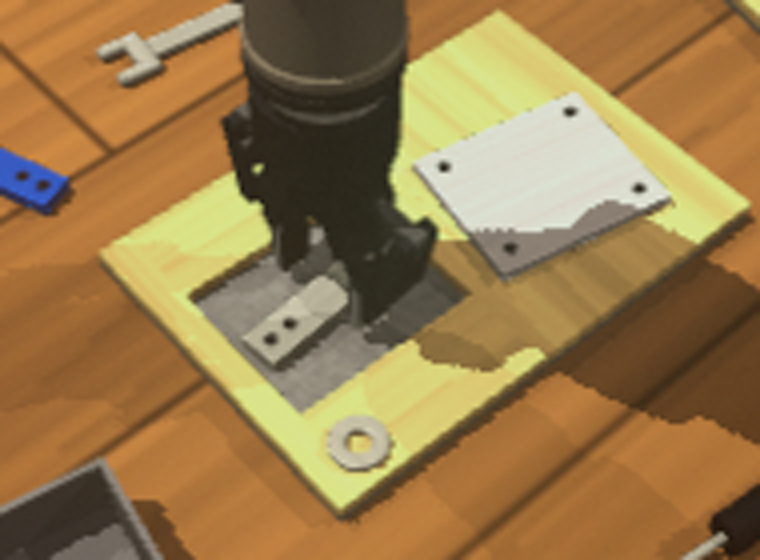

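The side view shows the fingers straddling the bar inside the recess (bar end ≈ (270,340)). I'll lower a little and close.

Call:
{"api": "jog_arm", "payload": {
  "motion": [
    [0, 0, 0, 1, 0, 3, 50],
    [0, 0, 0, 1, 0, 5, 45],
    [0, 0, 0, 1, 0, 5, 38],
    [0, 0, 0, 1, 0, 5, 32],
    [0, 0, 0, 1, 0, 5, 28]
  ]
}}

```text
t: 5.42
eef_pos: [0.5892, 0.0961, 0.0073]
tool_rot: [0.0, 0.678, 0.735, 0.0]
contact_force: [-0.1, -0.6, 0.1]
gripper_width: 0.33
grasp_force: 0.0
```

Call:
{"api": "jog_arm", "payload": {
  "motion": [
    [0, 0, 0, 0, 0, 0, 20],
    [0, 0, 0, 0, 0, 0, 20],
    [0, 0, 0, 0, 0, 0, 20],
    [0, 0, 0, 0, 0, -10, 20],
    [0, 0, 0, 0, 0, -30, 20],
    [0, 0, 0, 0, 0, -60, 20],
    [0, 0, 0, 0, 0, -80, 20]
  ]
}}

```text
t: 6.3
eef_pos: [0.59, 0.0961, 0.0897]
tool_rot: [0.001, 0.678, 0.735, 0.001]
contact_force: [-0.3, 0.1, -3.1]
gripper_width: 0.276
grasp_force: 59.3
```

Run:
```python
from h import *
o=bot.get_obs();print(o["eef_pos"].round(4),o["gripper_width"],o["grasp_force"],o["contact_force"].round(1),o["q"].round(2))
for t in(.5272,.5275): print(go(t,-.3163,.10,78.2))
p=bot.read_camera("wrist");cv2.imwrite("pics/w1.png",p["pixels"][:,:,::-1])
```

```text
[0.59   0.0961 0.0897] 0.27636597504252175 59.31059181690216 [-0.3  0.1 -3.1] [-0.59  0.55  0.44  1.89 -0.33  0.77  0.1 ]
([0.002, 0.001, -1.285], [-406.1, -95.4, -10.7])
([0.002, 0.001, -1.285], [-406.1, -95.1, -10.7])
```

View pics/w1.png

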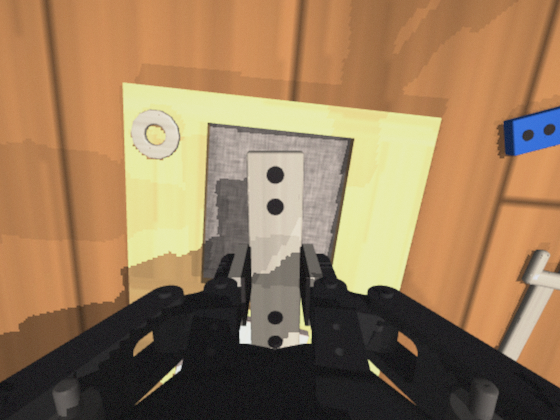

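The bar is lifted cleanly, centred between the pads (≈ (275,250)), with the recess free below. Now I carry it to above the slot.

Call:
{"api": "jog_arm", "payload": {
  "motion": [
    [0, 0, -0.18, -55, -13, -20, 20],
    [0, 0, -0.36, -110, -26, -30, 20],
    [0, 0, -0.54, -165, -39, -40, 20],
    [0, 0, -0.72, -220, -52, -40, 20],
    [0, 0, -0.9, -275, -65, -40, 20],
    [0, 0, -1.08, -330, -78, -40, 20],
    [0, 0, -1.2, -380, -90, -40, 20],
    [0, 0, -1.285, -406, -95, -40, 20],
    [0, 0, -1.285, -406, -95, -40, 20],
    [0, 0, -1.285, -406, -95, -40, 20]
  ]
}}

```text
t: 7.6
eef_pos: [0.527, -0.315, 0.127]
tool_rot: [-0.0, 0.103, 0.995, 0.001]
contact_force: [-0.1, 0.1, -1.2]
gripper_width: 0.277
grasp_force: 59.4
```

Run:
```python
from h import *
o=bot.get_obs();p=bot.read_camera("wrist");K,T=p["camera_matrix"],T_of(p,o)
print(o["eef_pos"].round(4),o["gripper_width"],o["q"].round(2),go(.5272,-.3163,.06,78.2))
box=(.42,.64,-.43,-.21);t=top(p["pixels"],K,T,.014,box,4000)
print(rects(yellow(t),box,4000,3000))
im=cv2.resize(t,(440,440),interpolation=cv2.INTER_AREA)
sd=bot.read_camera("side");t2=top(sd["pixels"],sd["camera_matrix"],sd["T"],.014,box,2000)
w=cv2.resize(p["pixels"],(587,440))[:, 114:474]
cv2.imwrite("pics/w2.png",np.hstack([im,w])[:,:,::-1])
```

```text
[ 0.527 -0.315  0.127] 0.2772697286840434 [ 0.3   0.5   0.19  1.81 -0.12  0.85  1.91] ([0.001, -0.0, 0.001], [-0.3, -1.9, 67.1])
[([0.5218999981880188, -0.30469998717308044], [89.69999694824219, 135.39999389648438], np.float32(168.23))]
```

View pics/w2.png

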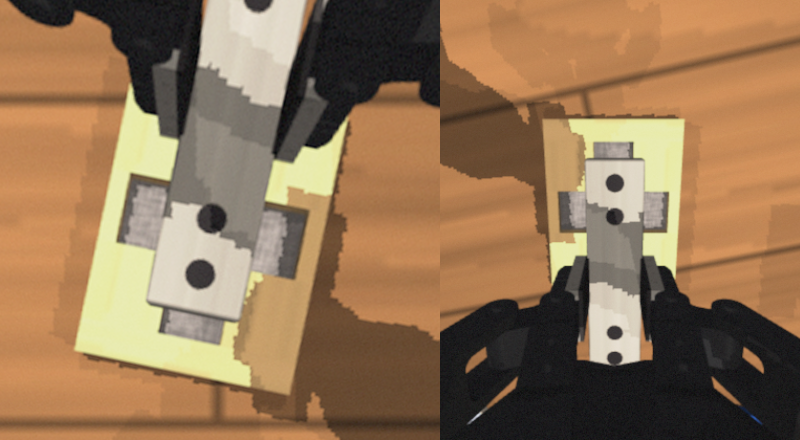

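The wrist view shows the tray directly below. The notch ends at ≈ (124,209) and (302,244) in the rectified half, which puts the slot centre at (0.5268, −0.3165) and matches the earlier measurement. Lowering.

Call:
{"api": "jog_arm", "payload": {
  "motion": [
    [0, 0, 0, 0, -1.4, 50, 20],
    [0, 0, 0, 0, -1.4, 90, 20],
    [0, 0, 0, 0, -1.4, 103, 20],
    [0, 0, 0, 0, -1.4, 108, 20],
    [0, 0, 0, 0, -1.4, 112, 20],
    [0, 0, 0, 0, -1.4, 115, 20],
    [0, 0, 0, 0, -1.4, 117, 20],
    [0, 0, 0, 0, -1.4, 118, 20],
    [0, 0, 0, 0, -1.4, 118, 20]
  ]
}}

```text
t: 8.82
eef_pos: [0.5266, -0.3176, 0.0094]
tool_rot: [0.0, 0.103, 0.995, 0.0]
contact_force: [-0.1, -0.2, -1.4]
gripper_width: 0.281
grasp_force: 59.4
```

Call:
{"api": "jog_arm", "payload": {
  "motion": [
    [0, 0, 0, 0, 0.8, 1, 20],
    [0, 0, 0, 0, 0.8, 1.6, 20],
    [0, 0, 0, 0, 0.8, 2, 20],
    [0, 0, 0, 0, 0.8, 2, 20]
  ]
}}

```text
t: 9.32
eef_pos: [0.5268, -0.3166, 0.0077]
tool_rot: [0.0, 0.103, 0.995, 0.0]
contact_force: [-1.9, 1.5, 5.9]
gripper_width: 0.282
grasp_force: 60.1
```

Call:
{"api": "jog_arm", "payload": {
  "motion": [
    [0, 0, 0, 0, 0, 0, 34],
    [0, 0, 0, 0, 0, 0, 42],
    [0, 0, 0, 0, 0, 0, 44],
    [0, 0, 0, 0, 0, -10, 44],
    [0, 0, 0, 0, 0, -40, 44],
    [0, 0, 0, 0, 0, -90, 44],
    [0, 0, 0, 0, 0, -130, 44],
    [0, 0, 0, 0, 0, -130, 44]
  ]
}}

```text
t: 10.32
eef_pos: [0.5291, -0.3182, 0.1417]
tool_rot: [0.004, 0.103, 0.995, -0.001]
contact_force: [0.2, -0.1, -0.2]
gripper_width: 0.514
grasp_force: 0.0
```

Run:
```python
from h import *
o=bot.get_obs();p=bot.read_camera("wrist");K,T=p["camera_matrix"],T_of(p,o)
print(o["eef_pos"].round(4),o["q"].round(2))
box=(.42,.64,-.43,-.21);t=top(p["pixels"],K,T,.014,box,4000)
s=bot.read_camera("scene");t2=top(s["pixels"],s["camera_matrix"],s["T"],.014,box,4000)
cv2.imwrite("pics/w3.png",np.hstack([cv2.resize(v,(400,400),interpolation=cv2.INTER_AREA) for v in(t,t2)])[:,:,::-1])
```

```text
[ 0.5291 -0.3182  0.1417] [ 0.29  0.48  0.2   1.8  -0.12  0.87  1.91]
```

View pics/w3.png

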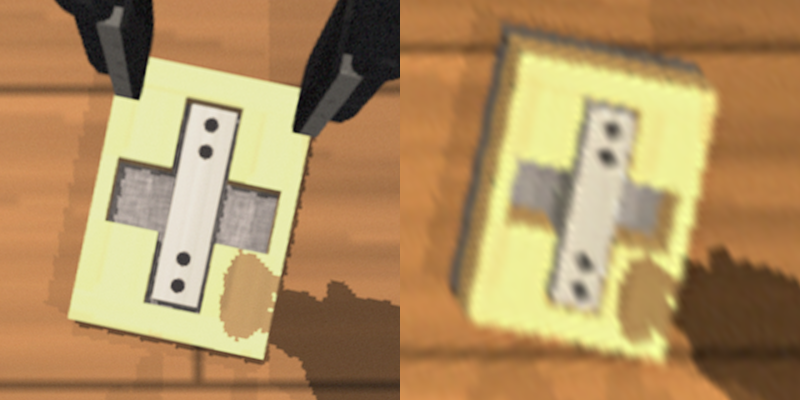

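The bar lies in the slot: its holes are at ≈ (211,125) and (177,286), with an even margin all round and the notch free. Now I measure the plate with the arm clear, by its four corner marks.

```bash
cat >> h.py <<'E'
BC=np.array([.587,.0195]);BY=np.radians(-1.45);BR=np.array([[np.cos(BY),-np.sin(BY)],[np.sin(BY),np.cos(BY)]])
def b2w(p): return BC+BR@(np.array(p)/1e3)
def w2b(p): return (BR.T@(np.asarray(p)[:2]-BC))*1e3
def plate(im,K,T,z=.022):
    """plate pose in the board frame from its dark marks: mm, deg, rms, number of marks"""
    from itertools import permutations
    box=(.44,.74,-.17,.21);s=4000;t=top(im,K,T,z,box,s);g=cv2.cvtColor(t,cv2.COLOR_RGB2GRAY)
    n,_,st,ce=cv2.connectedComponentsWithStats((g<95).astype(np.uint8));D=[]
    for i in range(1,n):
        x,y,w,h,a=st[i]
        if not(250<a<1400 and max(w,h)<1.9*min(w,h)): continue
        rg=t[max(0,y-12):y+h+12,max(0,x-12):x+w+12].reshape(-1,3).astype(int);rg=rg[rg.mean(1)>95]
        if len(rg)==0 or np.median(rg.max(1)-rg.min(1))>35: continue
        D.append(w2b(px2w(ce[i],box,s)))
    D=np.array(D);best=None;M=np.array([[-36,-46],[36,-46],[36,46],[-36,46.]])
    for k in(4,3):
        for q in permutations(range(len(D)),k):
            for m in ([(0,1,2,3)] if k==4 else [(0,1,2),(0,1,3),(0,2,3),(1,2,3)]):
                A=M[list(m)];B=D[list(q)];a0,b0=A.mean(0),B.mean(0);H=(A-a0).T@(B-b0)
                th=np.arctan2(H[0,1]-H[1,0],H[0,0]+H[1,1])
                if abs(th)>.5: continue
                Q=np.array([[np.cos(th),-np.sin(th)],[np.sin(th),np.cos(th)]]);c=b0-Q@a0
                e=np.sqrt((((A@Q.T+c)-B)**2).sum(1).mean())
                if best is None or e<best[2]: best=(c.round(1).tolist(),round(np.degrees(th),2),round(e,2),k)
        if best and best[2]<3: break
    return best,len(D)
E
python3 - <<'E'
from h import *
for n in("scene","side"):
    p=bot.read_camera(n);print(n,plate(p["pixels"],p["camera_matrix"],p["T"]))
w=np.load("w0.npz");print("w0",plate(w["im"],w["K"],w["T"]))
x,y=b2w((-93,-71));print(go(x,y,.06,88.55))
E
```

```text
scene (None, 0)
side (([-17.9, -73.0], np.float64(-10.14), np.float64(0.21), 4), 4)
w0 (([-18.6, -72.1], np.float64(-10.16), np.float64(0.16), 4), 8)
([0.001, -0.002, -0.18], [87.5, 254.6, 76.6])
```

Call:
{"api": "jog_arm", "payload": {
  "motion": [
    [0, 0, -0.06, 18, 55, 0, 80],
    [0, 0, -0.12, 36, 108, 0, 80],
    [0, 0, -0.18, 55, 160, 10, 80],
    [0, 0, -0.18, 73, 212, 40, 80],
    [0, 0, -0.18, 87, 254, 76, 80],
    [0, 0, -0.18, 87, 254, 96, 80],
    [0, 0, -0.18, 87, 254, 106, 80],
    [0, 0, -0.18, 87, 254, 112, 80],
    [0, 0, -0.18, 87, 254, 112, 80]
  ]
}}

```text
t: 11.65
eef_pos: [0.4936, -0.0511, 0.0252]
tool_rot: [-0.0, 0.014, 1.0, -0.0]
contact_force: [0.8, -0.2, -1.0]
gripper_width: 0.938
grasp_force: 0.0
```

Run:
```python
from h import *
print(w2b(bot.get_obs()["eef_pos"]).round(1));x,y=b2w((-93,-72));print(go(x,y,.02,88.55))
```

```text
[-91.6 -73. ]
([-0.0, -0.0, -0.002], [1.4, 1.0, 5.2])
```

Touch down gently on the board to learn the tip height.

Call:
{"api": "jog_arm", "payload": {
  "motion": [
    [0, 0, 0, 1.4, 1, 4, 80],
    [0, 0, 0, 1.4, 1, 8, 80],
    [0, 0, 0, 1.4, 1, 10, 80],
    [0, 0, 0, 1.4, 1, 11, 80],
    [0, 0, 0, 1.4, 1, 11, 80]
  ]
}}

```text
t: 12.28
eef_pos: [0.4922, -0.0493, 0.0143]
tool_rot: [-0.0, 0.013, 1.0, 0.0]
contact_force: [-0.2, 0.1, -0.3]
gripper_width: 0.935
grasp_force: 0.0
```

Call:
{"api": "jog_arm", "payload": {
  "motion": [
    [0, 0, 0, 0, 0, 2, 80],
    [0, 0, 0, 0, 0, 4, 80],
    [0, 0, 0, 0, 0, 5, 80],
    [0, 0, 0, 0, 0, 5, 80]
  ]
}}

```text
t: 12.78
eef_pos: [0.4921, -0.0493, 0.0092]
tool_rot: [-0.0, 0.013, 1.0, 0.0]
contact_force: [-0.2, 0.4, -0.2]
gripper_width: 0.937
grasp_force: 0.0
```

Call:
{"api": "jog_arm", "payload": {
  "motion": [
    [0, 0, 0, 0, 0, 2, 80],
    [0, 0, 0, 0, 0, 3, 80],
    [0, 0, 0, 0, 0, 4, 80],
    [0, 0, 0, 0, 0, 4, 80]
  ]
}}

```text
t: 13.28
eef_pos: [0.4921, -0.0493, 0.0052]
tool_rot: [-0.0, 0.013, 1.0, -0.0]
contact_force: [-0.6, -0.5, -0.7]
gripper_width: 0.94
grasp_force: 0.0
```

Call:
{"api": "jog_arm", "payload": {
  "motion": [
    [0, 0, 0, 0, 0, 1, 80],
    [0, 0, 0, 0, 0, 2, 80],
    [0, 0, 0, 0, 0, 2, 80]
  ]
}}

```text
t: 13.65
eef_pos: [0.4921, -0.0493, 0.0032]
tool_rot: [-0.0, 0.013, 1.0, 0.0]
contact_force: [-0.3, -1.0, 0.1]
gripper_width: 0.938
grasp_force: 0.0
```

Call:
{"api": "jog_arm", "payload": {
  "motion": [
    [0, 0, 0, 0, 0, 1, 80],
    [0, 0, 0, 0, 0, 1.5, 80],
    [0, 0, 0, 0, 0, 1.5, 80]
  ]
}}

```text
t: 14.02
eef_pos: [0.4922, -0.0493, 0.003]
tool_rot: [0.0, 0.013, 1.0, 0.0]
contact_force: [-3.6, -0.5, 17.3]
gripper_width: 0.942
grasp_force: 8.6
```

Contact came at TCP z = 3.0 mm, so at 80 mm opening the tips sit 11 mm behind the TCP. I raise 3.5 mm and push the long edge in +x board.

Call:
{"api": "jog_arm", "payload": {
  "motion": [
    [0, 0, 0, 0, 0, -3.5, 80],
    [0, 0, 0, -4, 0, -3.5, 80],
    [0, 0, 0, -8, 0, -3.5, 80],
    [0, 0, 0, -12, 0, -3.5, 80],
    [0, 0, 0, -16, 0, -3.5, 80],
    [0, 0, 0, -19, 0, -3.5, 80],
    [0, 0, 0, -22, 0, -3.5, 80],
    [0, 0, 0, -24, 0, -3.5, 80],
    [0, 0, 0, -24, 0, -3.5, 80]
  ]
}}

```text
t: 15.15
eef_pos: [0.5166, -0.0498, 0.0054]
tool_rot: [0.0, 0.013, 1.0, 0.0]
contact_force: [-0.7, 0.2, -0.8]
gripper_width: 0.938
grasp_force: 0.1
```

```bash
cat > look.py <<'E'
from h import *
o=bot.get_obs();p=bot.read_camera("wrist")
print("tcp",w2b(o["eef_pos"]).round(1),o["eef_pos"][2].round(4),"F",o["contact_force"].round(1))
print("wrist",plate(p["pixels"],p["camera_matrix"],T_of(p,o)))
p=bot.read_camera("side");print("side",plate(p["pixels"],p["camera_matrix"],p["T"]))
E
python3 look.py
```

```text
tcp [-68.6 -71. ] 0.0054 F [-0.7  0.2 -0.8]
wrist (None, 1)
side (([-4.0, -65.7], np.float64(-1.89), np.float64(0.3), 3), 3)
```

Call:
{"api": "jog_arm", "payload": {
  "motion": [
    [0, 0, 0, -2, 0, 0, 80],
    [0, 0, 0, -4, 0, 0, 80],
    [0, 0, 0, -5, 0, 0, 80],
    [0, 0, 0, -5, 0, 0, 80]
  ]
}}

```text
t: 15.75
eef_pos: [0.5211, -0.0502, 0.0053]
tool_rot: [-0.0, 0.013, 1.0, -0.0]
contact_force: [-1.8, -1.2, 1.4]
gripper_width: 0.933
grasp_force: 1.0
```

```bash
python3 look.py
```

```text
tcp [-64.1 -71.3] 0.0053 F [-1.8 -1.2  1.4]
wrist (None, 1)
side (([-1.3, -64.7], np.float64(-0.08), np.float64(0.19), 3), 3)
```

Call:
{"api": "jog_arm", "payload": {
  "motion": [
    [0, 0, 0, -1, 0, 0, 80],
    [0, 0, 0, -1.8, 0, 0, 80],
    [0, 0, 0, -1.8, 0, 0, 80],
    [0, 0, 0, 8, 0, 0, 80],
    [0, 0, 0, 12, 0, -20, 80],
    [0, 0, 0, 12, 0, -60, 80],
    [0, 0, 0, 12, 0, -100, 80]
  ]
}}

```text
t: 16.73
eef_pos: [0.5087, -0.0496, 0.1063]
tool_rot: [0.0, 0.013, 1.0, 0.0]
contact_force: [0.9, -1.3, 0.4]
gripper_width: 0.937
grasp_force: 0.0
```

```bash
python3 look.py; python3 -c "
from h import *
x,y=b2w((0,-148));print(go(x,y,.06,-1.45))"
```

```text
tcp [-76.5 -71. ] 0.1063 F [ 0.9 -1.3  0.4]
wrist (([-0.0, -63.6], np.float64(0.0), np.float64(0.05), 4), 5)
side (([1.1, -64.3], np.float64(-0.02), np.float64(0.04), 3), 3)
([0.007, 0.006, 1.57], [-72.9, -76.9, 49.8])
```

The wrist view now puts the plate at (0.0, −63.6) in the board frame, yaw 0.00°, with 4 marks. Next I go behind its trailing edge, with the fingers along board x.

Call:
{"api": "jog_arm", "payload": {
  "motion": [
    [0, 0, 0.18, -8, -8, 0, 80],
    [0, 0, 0.36, -16, -16, 0, 80],
    [0, 0, 0.54, -24, -24, 0, 80],
    [0, 0, 0.72, -32, -32, 0, 80],
    [0, 0, 0.9, -40, -40, 0, 80],
    [0, 0, 1.08, -48, -48, 0, 80],
    [0, 0, 1.26, -56, -56, 0, 80],
    [0, 0, 1.44, -66, -70, 0, 80],
    [0, 0, 1.57, -76, -77, 0, 80],
    [0, 0, 1.57, -76, -77, 0, 80]
  ]
}}

```text
t: 18.08
eef_pos: [0.5831, -0.129, 0.1045]
tool_rot: [0.0, 0.716, 0.698, -0.0]
contact_force: [0.3, -0.5, -0.1]
gripper_width: 0.937
grasp_force: 0.0
```

```bash
python3 look.py; python3 -c "
from h import *
x,y=b2w((0,-148));print(go(x,y,.006,-1.45),bot.get_obs()['q'].round(2))"
```

```text
tcp [-1.000e-01 -1.486e+02] 0.1045 F [ 0.3 -0.5 -0.1]
wrist (([0.2, -63.6], np.float64(-0.01), np.float64(0.07), 4), 4)
side (([1.2, -64.4], np.float64(0.01), np.float64(0.24), 4), 4)
([-0.001, -0.0, 0.003], [-0.2, 0.9, 98.6]) [-0.25  0.54  0.49  1.88 -0.34  0.8   0.39]
```

Call:
{"api": "jog_arm", "payload": {
  "motion": [
    [0, 0, 0, 0, 0, 50, 80],
    [0, 0, 0, 0, 0, 85, 80],
    [0, 0, 0, 0, 0, 95, 80],
    [0, 0, 0, 0, 0, 98.5, 80],
    [0, 0, 0, 0, 0, 98.5, 80]
  ]
}}

```text
t: 18.8
eef_pos: [0.5839, -0.1289, 0.0079]
tool_rot: [0.001, 0.716, 0.698, 0.001]
contact_force: [0.4, -0.7, 1.2]
gripper_width: 0.937
grasp_force: 0.0
```

Call:
{"api": "jog_arm", "payload": {
  "motion": [
    [0, 0, 0, 5, 0, 0, 80],
    [0, 0, 0, 10, 0, 0, 80],
    [0, 0, 0, 15, 0, 0, 80],
    [0, 0, 0, 20, 0, 0, 80],
    [0, 0, 0, 25, 0, 0, 80],
    [0, 0, 0, 30, 0, 0, 80],
    [0, 0, 0, 35, 0, 0, 80],
    [0, 0, 0, 40, 0, 0, 80],
    [0, 0, 0, 40, 0, 0, 80]
  ]
}}

```text
t: 19.92
eef_pos: [0.5842, -0.0875, 0.0066]
tool_rot: [-0.0, 0.716, 0.699, 0.0]
contact_force: [0.5, -1.0, 0.1]
gripper_width: 0.932
grasp_force: 0.5
```

```bash
python3 look.py
```

```text
tcp [-1.000e-01 -1.071e+02] 0.0066 F [ 0.5 -1.   0.1]
wrist (None, 2)
side (([0.8, -37.2], np.float64(0.08), np.float64(0.21), 4), 5)
```

Call:
{"api": "jog_arm", "payload": {
  "motion": [
    [0, 0, 0, 5, 0, 0, 80],
    [0, 0, 0, 10, 0, 0, 80],
    [0, 0, 0, 15, 0, 0, 80],
    [0, 0, 0, 20, 0, 0, 80],
    [0, 0, 0, 25, 0, 0, 80],
    [0, 0, 0, 30, 0, 0, 80],
    [0, 0, 0, 35, 0, 0, 80],
    [0, 0, 0, 40, 0, 0, 80],
    [0, 0, 0, 42, 0, 0, 80],
    [0, 0, 0, 42, 0, 0, 80]
  ]
}}

```text
t: 21.28
eef_pos: [0.5853, -0.0462, 0.0068]
tool_rot: [-0.0, 0.716, 0.698, 0.0]
contact_force: [-0.2, 0.4, -0.4]
gripper_width: 0.94
grasp_force: 0.0
```

```bash
python3 look.py
```

```text
tcp [ -0.1 -65.7] 0.0068 F [-0.2  0.4 -0.4]
wrist (None, 2)
side (([1.1, 4.3], np.float64(-0.03), np.float64(0.12), 4), 4)
```

Call:
{"api": "jog_arm", "payload": {
  "motion": [
    [0, 0, 0, 5, 0, 0, 80],
    [0, 0, 0, 10, 0, 0, 80],
    [0, 0, 0, 15, 0, 0, 80],
    [0, 0, 0, 20, 0, 0, 80],
    [0, 0, 0, 25, 0, 0, 80],
    [0, 0, 0, 30, 0, 0, 80],
    [0, 0, 0, 35, 0, 0, 80],
    [0, 0, 0, 40, 0, 0, 80],
    [0, 0, 0, 40, 0, 0, 80]
  ]
}}

```text
t: 22.5
eef_pos: [0.5862, -0.0054, 0.0067]
tool_rot: [-0.0, 0.716, 0.699, 0.0]
contact_force: [0.4, -0.9, 0.4]
gripper_width: 0.938
grasp_force: 0.1
```

```bash
python3 look.py
```

```text
tcp [ -0.1 -24.9] 0.0067 F [ 0.4 -0.9  0.4]
wrist (None, 2)
side (([-0.6, 46.5], np.float64(2.06), np.float64(2.61), 4), 4)
```

Call:
{"api": "jog_arm", "payload": {
  "motion": [
    [0, 0, 0, 3, 0, 1, 80],
    [0, 0, 0, 7, 0, 1.5, 80],
    [0, 0, 0, 11, 0, 1.5, 80],
    [0, 0, 0, 15, 0, 1.5, 80],
    [0, 0, 0, 19, 0, 1.5, 80],
    [0, 0, 0, 22, 0, 1.5, 80],
    [0, 0, 0, 25, 0, 1.5, 80],
    [0, 0, 0, 25, 0, 1.5, 80]
  ]
}}

```text
t: 23.6
eef_pos: [0.5869, 0.0188, 0.0053]
tool_rot: [-0.0, 0.716, 0.698, 0.0]
contact_force: [1.3, -0.5, -0.2]
gripper_width: 0.936
grasp_force: 0.0
```

```bash
python3 look.py
python3 - <<'E'
from h import *
p=bot.read_camera("side");K,T=p["camera_matrix"],p["T"]
for z in(.013,.016,.019): print(z,plate(p["pixels"],K,T,z))
E
```

```text
tcp [-0.1 -0.7] 0.0053 F [ 1.3 -0.5 -0.2]
wrist (None, 2)
side (([-1.3, 71.6], np.float64(1.72), np.float64(1.86), 4), 4)
0.013 (([4.0, 67.3], np.float64(1.71), np.float64(2.34), 4), 4)
0.016 (([2.3, 68.7], np.float64(1.71), np.float64(2.16), 4), 4)
0.019 (([0.5, 70.2], np.float64(1.7), np.float64(1.99), 4), 4)
```

Call:
{"api": "jog_arm", "payload": {
  "motion": [
    [0, 0, 0, 2, 0, 0, 80],
    [0, 0, 0, 4, 0, 0, 80],
    [0, 0, 0, 5.5, 0, 0, 80],
    [0, 0, 0, 6.5, 0, 0, 80],
    [0, 0, 0, 6.5, 0, 0, 80]
  ]
}}

```text
t: 24.38
eef_pos: [0.5871, 0.0252, 0.0053]
tool_rot: [-0.0, 0.716, 0.698, 0.0]
contact_force: [-0.1, -0.2, -0.4]
gripper_width: 0.937
grasp_force: 0.0
```

Run:
```python
from h import *
o=bot.get_obs();print(w2b(o["eef_pos"]).round(1),o["contact_force"].round(1))
p=bot.read_camera("side");K,T=p["camera_matrix"],p["T"]
for z in(.013,.022): print(z,plate(p["pixels"],K,T,z))
```

```text
[-0.1  5.7] [-0.1 -0.2 -0.4]
0.013 (([1.1, 74.0], np.float64(0.05), np.float64(0.18), 4), 4)
0.022 (([-4.2, 78.2], np.float64(0.06), np.float64(0.64), 4), 4)
```

The fit at z = 13 mm is now clean (rms 0.18 mm, yaw 0.05°), so the plate has dropped in. I retreat and check.

Call:
{"api": "jog_arm", "payload": {
  "motion": [
    [0, 0, 0, -5, 0, -2, 80],
    [0, 0, 0, -8, 0, -30, 80],
    [0, 0, 0, -8, 0, -80, 80],
    [0, 0, 0, -8, 0, -140, 80],
    [0, 0, 0, -8, 0, -200, 80],
    [0, 0, 0, -8, 0, -240, 80],
    [0, 0, 0, -8, 0, -240, 80],
    [0, 0, 0, -8, 0, -240, 80]
  ]
}}

```text
t: 25.42
eef_pos: [0.5862, 0.0166, 0.2448]
tool_rot: [-0.0, 0.716, 0.698, -0.0]
contact_force: [0.4, -0.2, -0.8]
gripper_width: 0.937
grasp_force: 0.0
```

Run:
```python
from h import *
o=bot.get_obs();p=bot.read_camera("wrist");K,T=p["camera_matrix"],T_of(p,o);print(o["eef_pos"].round(3))
s=bot.read_camera("side")
for z in(.011,.013,.015,.018,.022): print(z,plate(p["pixels"],K,T,z),plate(s["pixels"],s["camera_matrix"],s["T"],z))
for n in("bin","washer"):
    c=bot.read_camera("scene");s=bot.read_camera("side")
    print(n,tri([(bot.tip_of(n,v)[0]["xy"],v["camera_matrix"],v["T"]) for v in(c,s)]).round(4))
box=(.45,.73,-.15,.22);t=cv2.resize(top(p["pixels"],K,T,.014,box,4000),(530,400),interpolation=cv2.INTER_AREA)
b=top(s["pixels"],s["camera_matrix"],s["T"],.014,(.43,.63,-.385,-.25),2000);print(b.shape)
cv2.imwrite("pics/w4.png",np.hstack([t,b])[:,:,::-1])
```

```text
[0.586 0.017 0.245]
0.011 (([0.5, 74.3], np.float64(0.03), np.float64(0.26), 4), 5) (([2.3, 73.0], np.float64(0.08), np.float64(0.3), 4), 4)
0.013 (([0.5, 74.3], np.float64(0.02), np.float64(0.09), 4), 5) (([1.1, 74.0], np.float64(0.07), np.float64(0.16), 4), 4)
0.015 (([0.5, 74.3], np.float64(0.02), np.float64(0.38), 4), 5) (([-0.1, 74.9], np.float64(0.08), np.float64(0.15), 4), 4)
0.018 (([0.5, 74.2], np.float64(0.02), np.float64(0.85), 4), 5) (([-1.8, 76.3], np.float64(0.07), np.float64(0.34), 4), 4)
0.022 (([0.5, 74.1], np.float64(0.03), np.float64(1.48), 4), 5) (([-4.2, 78.2], np.float64(0.06), np.float64(0.65), 4), 4)
bin [0.5076 0.3325 0.0078]
washer [0.4972 0.1508 0.015 ]
(400, 270, 3)
```

View pics/w4.png

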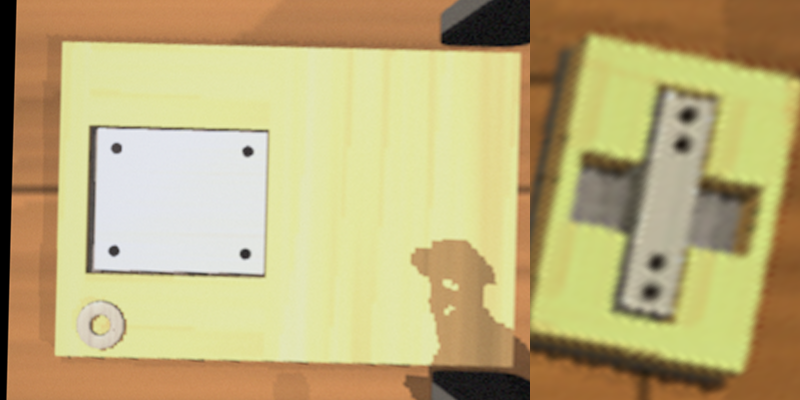

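The plate lies flush in the wide recess: marks at ≈ (116,148) and (245,254), and the wrist height fit is best at z = 13 mm with rms 0.09 mm. The bar is in the slot and the washer and bin are in place. Handing in.

```bash
python3 -c "
from station import bot
print(bot.hand_in())"
```

```text
the job is handed in; nothing more can be done
None
```

I handed in the job at about 26 s on the robot's clock: the steel bar lies flat in the slot, the aluminium plate slid into the wide recess and lies flat, and the bin and washer were not touched.

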